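# Shut the two-leaf reagent cabinet so that its doors lap

### The arm

A 6-joint arm with a two-finger parallel gripper is mounted at the origin on the work surface. World frame = base frame: x ahead of the robot, y to its left, z up, the work surface at z = 0. Lengths are in m, angles in rad, forces in N, time in s.
With the tool pointing down it reaches from about 0.3 to 0.875 m from the base axis. Payload 6.4 kg.
Tool frame: the origin (TCP) lies midway between the tips of the shut fingers; the grasp point (between the pads) lies 19 mm behind it (ctrl.pinch_z is the distance from the TCP to the grasp point, in m); z points along the fingers, y is the line along which they close (so a half turn about z gives the same grasp; the last joint's range is limited). The gripper opens to 85 mm and grips with 20 to 120 N. Pads are 22 mm wide; open, the fingers measure 114 mm over their backs; the gripper's body (76 mm by 85 mm) begins 54 mm behind the grasp point. The pads swing forward as they close: fully open they stand 13 mm farther back than shut.
Start: joints at [0.955, 0.181, 1.607, -0, 1.354, -0.206], TCP at [0.229, 0.527, 0.231] pointing down, gripper open.
Joint ranges: [-2.99, 2.99], [-0.89, 2.07], [0.3, 2.58], [-1.14, 4.28], [0, 2.63], [-3.12, 3.12]. Speed limits (rad/s): [2.57, 2.57, 3.01, 3.14, 3.14, 3.14].

### API

Orientations are given as a unit quaternion [w, x, y, z].
In Python, from bench import ctrl gives the robot as it stands.
- The arm moves only by the tool apply_moves, never from a script. Its argument "moves" is a list of rows, each an object with "jaw": the opening, from 0 (shut) to 1 (fully open); "offset": the shift along the tool's x, y, z in mm, a list of three; "rot": the turn, a rotation vector about the tool's x, y, z in degrees, a list of three. In form: [{"jaw": jaw, "offset": [dx, dy, dz], "rot": [ax, ay, az]}, ...]. A call has exactly 5 rows; each row shifts and turns the commanded pose from where the row before left it, along the tool's axes as they then stand; what a row does not reach is not made up. A row lasts 1/8 s, in which the tool goes at most 62.5 mm and 10.7 degrees, less where a joint would pass 70% of its speed; a pose out of reach is approached as far as the arm can. A call is refused whole if a number of a shift passes 62.5 or a number of a turn 10.7, either way. A call with a gripper value outside its range is refused whole. The fingers move at their own pace and stop on an object; the grip force is fixed at half the most. Time passes only in rows, so rows that do not move let the fingers close, or fill a call up. It gives the time, the measured TCP pose, the force, the opening and the grip force at its end, in the units of the state.
- ctrl.get_obs(): the state, without advancing time (a new reading comes with each control period).
- ctrl.camera(name): name is "scene" or "top" or "wrist"; returns (picture, depth): 420x560x3 uint8, red, green, blue; 420x560 float32, m along the optical axis (not along the pixel's ray), 0 where there is no reading.
- ctrl.camera_params(name): a dict with "K" (3x3 intrinsics, pixels), "cam_to_world" (4x4, takes a point from camera to world coordinates); the wrist camera has in their place "mount" (4x4, takes a point from camera to tool coordinates, whose origin is the TCP and whose axes are the flange's). Camera axes: x right, y down, z forward; pixel columns grow to the right and rows downward; lengths in m; the calibration is good to about 2 mm. A picture is of the moment at which its call begins: read the wrist's pose just before it. camera_params takes no time and is no camera call.
- ctrl.hand_in(): hands the job in; it is judged then, once.
Trained networks look in the newest picture that a camera, given by its name, has taken for a name from the list of things; names that differ only in an ending like _2 or _b are one class to them, and where a whole thing is asked for, a point or a joint stands for the part that bears it (a point fixed in the world has none). Each returns a list of dicts, best first, with "score" (0 to 1); they miss things now and then, are a little off and sometimes report something else, mostly with a low value. They report only what shows in the picture. A call takes as long as a camera call.
- ctrl.outline_of(camera, target): "region" (420x560 bool, what is visible of it) and "position" ([column, row] in pixels, amid what is visible of it).
The state is a dict: "time_s": time; "q": joint angles; "dq": joint speeds; "joint_efforts": joint torques, N m; "eef_pos": TCP position; "eef_rot": TCP orientation; "wrist_force": force on the tool from outside, world axes, zero at the start; "torque": the same for the moment, N m; "opening": opening from 0.0 (shut) to 1.0 (fully open); "grasp_force": force on a finger pad.
Only numpy, scipy, OpenCV 4.12 (cv2) and the standard library are available. Lean on these libraries where they do the work, as an engineer would, in place of code of your own. Each camera call takes 0.05 s, during which the arm holds its last target. There are 200 camera calls.

### The job

Both doors of the small reagent cabinet on the bench have been left open. Shut it properly: the door with the stepped (rebated) edge first, fully home, and only then the door with the overlapping flange, so that the flange laps over the step and both doors end fully shut and flush. Swing them to gently, without slamming, and leave the carton on top, the brown bottle and the beaker where they stand.

Things in the scene. Friction and masses are not known exactly. Their poses are not given: they have to be found in the camera images.
- cabinet: Small cream-painted steel bench cabinet, fixed, 344 mm wide, 210 deep, 260 high; two upright doors, side by side, cover its front. Origin: on the bench under the middle of the carcass's front edge. x points into the cabinet (doors open to -x), y to the left door, z up. The front faces of the shut doors lie at x = -0.020. Shut doors come against firm stops; no latches or springs.
- rebated_leaf (a joint): Hinge angle (rad) of the left (+y) door, the one with the rebated edge: 0 shut, grows as it opens, stop at 1.9; starts between 0.7 and 1.7. The door is 18 mm thick, 240 mm high (16 to 256 mm above the bench). Its hinge is stiff: it stays where it is left and takes 0.22 N m to move (2 N at 120 mm from the hinge).
- flanged_leaf (a joint): Hinge angle (rad) of the right (-y) door, the one with the flange: 0 shut, grows as it opens, stop at 1.9; starts between 0.7 and 1.7. Thickness, height and stiff hinge as the other door. If this door is shut first, the other strikes its flange and stands about 20 mm proud.
- rebated_leaf_hinge (a point): Point on the upright hinge axis of the rebated (left) door at the height of the door's top edge (256 mm above the bench); the axis lies in the plane of the door's rear face, at x = -0.002, y = +0.172 in the cabinet's frame.
- rebated_leaf_edge (a point): Top of the rebated door's free edge, on the rear face, 181 mm from the hinge axis: the tip of the rebate. The last 22 mm of the door's width is only the rear 8 mm of its thickness, the front being stepped back by 10 mm. The line from the hinge point to this point is the top of the door's rear face.
- rebated_leaf_handle (a point): Middle of the rebated door's bar handle: upright, 100 mm long, 11 mm thick, 35 mm off the front face, 125 mm from the hinge axis, its middle 101 mm above the bench (handle from 46 to 156 mm). Above it the front face is bare.
- flanged_leaf_hinge (a point): Point on the upright hinge axis of the flanged (right) door at the height of the door's top edge (256 mm above the bench); the axis lies in the plane of the door's rear face, at x = -0.002, y = -0.172 in the cabinet's frame.
- flanged_leaf_edge (a point): Top of the flanged door's free edge, on the front face, 182 mm along the door from the hinge axis and 18 mm ahead of the rear face: the tip of the flange. The last 22 mm of the door's width is only the front 8 mm of its thickness; shut, it lies over the other door's rebate, both faces flush.
- flanged_leaf_handle (a point): Middle of the flanged door's bar handle, like the other's and at the same height, 125 mm from the hinge axis. Above it the front face is bare but for a small round lock, 18 mm across, 3 mm proud, 145 mm from the hinge axis, 181 mm above the bench.
- carton: Plain cardboard carton, 90 x 150 x 50 mm, lying loose on the cabinet's top towards the rear. Origin: centre of its underside.
- reagent_bottle: Brown glass reagent bottle with black cap, 76 mm across, 165 mm high, standing on the bench to the robot's left of the cabinet. Origin: centre of its underside.
- beaker: Clear glass beaker, 90 mm across, 120 mm high, standing on the bench to the robot's right of the cabinet. Origin: centre of its underside.

How it is judged:
On the way, in this order (a step that is already met when the one before it is completed fails the run):
1. the rebated (left) door is shut home (within 0.035 rad) while the flanged (right) door still stands open by more than 0.3 rad (value of joint rebated_leaf below 0.035 rad and value of joint flanged_leaf above 0.3 rad), for 0.2 s.
2. then the flanged (right) door is shut over it (within 0.035 rad) (value of joint each of rebated_leaf, flanged_leaf below 0.035 rad), for 0.2 s.
At the end, for the whole second after the job is handed in: Both doors are shut to within 0.035 rad (about 6 mm at the free edge) with the flange over the rebate, and at rest (all of step 2 and velocity of joint rebated_leaf between -0.05 and 0.05 rad/s and velocity of joint flanged_leaf between -0.05 and 0.05 rad/s); the robot touches nothing.
It fails at once if a door is slammed: swung shut faster than 3 rad/s (0.5 m/s at its free edge) (velocity of joint any of rebated_leaf, flanged_leaf below -3 rad/s).
It fails at once if the carton, the bottle or the beaker is moved by more than 30 mm or tipped by more than 0.3 rad (distance of any of carton, reagent_bottle, beaker from where it was at the start of the episode above 0.03 m or angle between any of carton, reagent_bottle, beaker's own z axis and vertical above 0.3 rad).
It also fails if it takes over 51 s, if anything falls off the work surface, if the arm or the gripper's body presses on something with over 40 N, if the wrist force passes 120 N, or if a joint passes its speed limit or range.

## Working session

There is one attempt and no reset: what is moved stays moved. The work goes in short steps, Python scripts to look and compute and a tool call to move; the robot and the scene stay as the last step left them, time stands still between calls to the robot, and variables do not carry over. Pictures are saved under pics/ and viewed, at most 10 in all, crops included, and the job is handed in when it is done.

Besides the shell and the picture viewer there is one more tool, called after "Request:" as name(argument=value, ...) on one line, values as JSON. apply_moves: Moves the arm, as the interface text tells. Its arguments: {"type":"object","properties":{"moves":{"type":"array"}},"required":["moves"]}

```bash
mkdir -p pics; ls; python3 - <<'E'
from bench import ctrl
import cv2,numpy as np
s=ctrl.get_obs(); print({k:np.round(v,3) for k,v in s.items()})
ims=[]
for c in ["scene","top"]:
    p,d=ctrl.camera(c); np.savez(f"{c}.npz",p=p,d=d)
    ims.append(p); 
    P=ctrl.camera_params(c); print(c,np.round(P["K"],1),np.round(P["cam_to_world"],3))
cv2.imwrite("pics/a.png",cv2.resize(np.vstack(ims)[:,:,::-1],None,fx=.714,fy=.714))
E
```

```text
pics
{'time_s': np.float64(0.0), 'q': array([ 0.955,  0.182,  1.608,  0.   ,  1.354, -0.206]), 'dq': array([ 0.   , -0.001,  0.001,  0.   , -0.001,  0.   ]), 'joint_efforts': array([-2.0000e-03, -4.4488e+01, -3.5133e+01, -1.0000e-03,  9.0000e-03,
        0.0000e+00]), 'eef_pos': array([0.229, 0.527, 0.23 ]), 'eef_rot': array([-0.   ,  0.203,  0.979, -0.001]), 'wrist_force': array([-0.448,  0.799, -0.217]), 'torque': array([ 0.025,  0.025, -0.022]), 'grasp_force': np.float64(0.0), 'opening': np.float64(1.0)}
scene [[539.4   0.  285.4]
 [  0.  539.4 208.4]
 [  0.    0.    1. ]] [[-0.896 -0.37   0.245  0.173]
 [-0.444  0.727 -0.524  0.923]
 [ 0.016 -0.578 -0.816  1.652]
 [ 0.     0.     0.     1.   ]]
top [[445.6   0.  279.5]
 [  0.  445.6 206.5]
 [  0.    0.    1. ]] [[-0.051 -0.975  0.214  0.313]
 [-0.999  0.051 -0.006  0.002]
 [-0.006 -0.214 -0.977  1.527]
 [ 0.     0.     0.     1.   ]]
```

View pics/a.png

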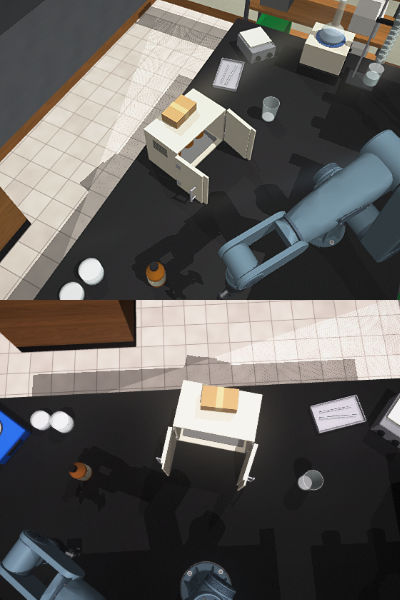

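The top view shows the cabinet around (215,410) in the montage, with both doors open about 90°. The bottle is to the left and the beaker to the right.

```bash
cat > h.py <<'E'
from bench import ctrl
import cv2,numpy as np
def cloud(c):
    p,d=ctrl.camera(c); P=ctrl.camera_params(c); K=P["K"]; T=P["cam_to_world"]
    v,u=np.mgrid[:420,:560]
    X=np.stack([(u-K[0,2])/K[0,0]*d,(v-K[1,2])/K[1,1]*d,d],-1)
    return p,d,X@T[:3,:3].T+T[:3,3]
def onplane(c,px,z):
    P=ctrl.camera_params(c); K=P["K"]; T=P["cam_to_world"]
    r=T[:3,:3]@np.linalg.solve(K,[px[0],px[1],1.]); o=T[:3,3]
    return o+r*(z-o[2])/r[2]
E
python3 - <<'E'
from h import *
p,d,X=cloud("top")
for n in ["rebated_leaf_hinge","rebated_leaf_edge","flanged_leaf_hinge","flanged_leaf_edge"]:
    for r in ctrl.outline_of("top",n)[:2]:
        print(n,round(r["score"],2),np.round(r["position"],1),np.round(onplane("top",r["position"],.256),3),r["region"].sum())
for n in ["cabinet","carton","reagent_bottle","beaker"]:
    for r in ctrl.outline_of("top",n)[:1]:
        m=r["region"]&(d>0); Y=X[m]; print(n,round(r["score"],2),np.round(np.percentile(Y,[2,50,98],axis=0),3).tolist())
m=(X[...,2]>.247)&(X[...,2]<.275)&(abs(X[...,1])<.35)&(X[...,0]>.3)&(X[...,0]<1.1)&(d>0)
Y=X[m][:,:2]; 
img=np.zeros((600,800,3),np.uint8)
c,r=(400-Y[:,1]*1000).astype(int),(1100-Y[:,0]*1000).astype(int)
ok=(c>=0)&(c<800)&(r>=0)&(r<600)
for a,b,col in zip(c[ok],r[ok],p[m][ok]): cv2.circle(img,(a,b),1,col[::-1].tolist(),-1)
for k in range(0,800,100): cv2.line(img,(k,0),(k,600),(80,0,0));cv2.line(img,(0,k),(800,k),(80,0,0))
cv2.imwrite("pics/b.png",img)
cv2.imwrite("pics/c.png",cv2.resize(p[90:280,200:390,::-1],None,fx=3,fy=3))
E
```

```text
rebated_leaf_hinge 0.96 [233.5 211.8] [0.584 0.13  0.256] 956
rebated_leaf_edge 0.84 [238.5 210.2] [0.588 0.115 0.256] 975
flanged_leaf_hinge 0.87 [344.7 235.1] [ 0.498 -0.188  0.256] 824
flanged_leaf_edge 0.9 [347. 238.] [ 0.49  -0.194  0.256] 765
cabinet 0.83 [[0.465, -0.253, 0.014], [0.689, -0.073, 0.258], [0.862, 0.144, 0.264]]
carton 0.55 [[0.731, -0.166, 0.262], [0.775, -0.095, 0.309], [0.832, -0.024, 0.315]]
reagent_bottle 0.97 [[0.514, 0.515, 0.017], [0.542, 0.535, 0.111], [0.579, 0.571, 0.167]]
beaker 0.72 [[0.514, 0.106, 0.032], [0.596, 0.13, 0.21], [0.682, 0.181, 0.26]]
```

View pics/b.png

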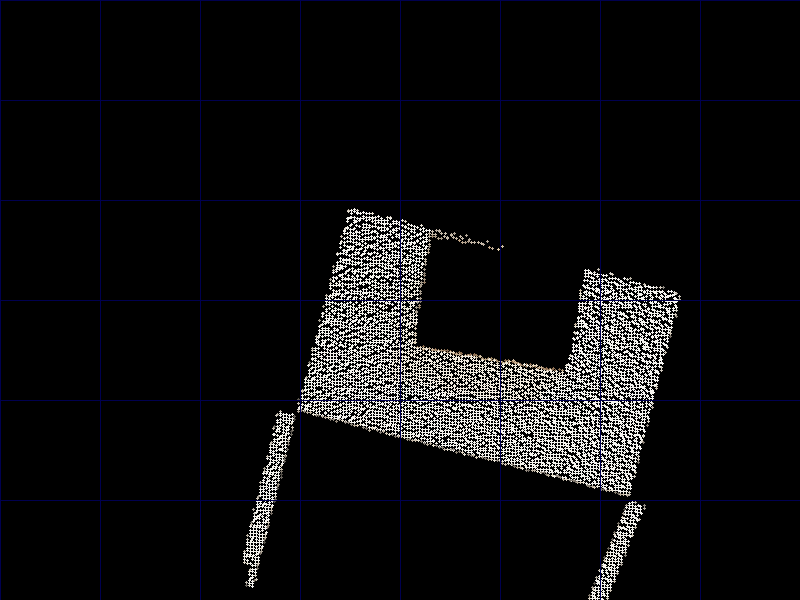

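View pics/c.png

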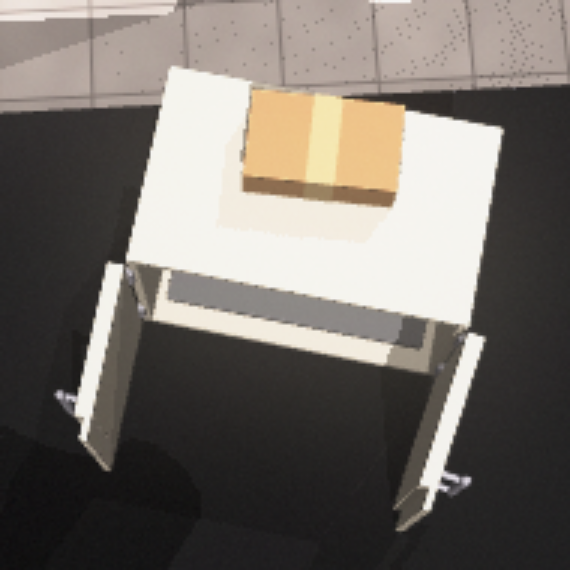

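The grid map puts the cabinet's front corners at (0.689, 0.102) and (0.604, -0.231). That gives a yaw of about -14.3° and an origin of (0.6465, -0.0645). The left door stands at about 1.56 rad and the right at about 1.40 rad. I'll align the tool with the cabinet, close the fingers and approach from outside the left door, above its handle.

Request:
apply_moves(moves=[{"jaw":0,"offset":[0,0,0],"rot":[0,0,-9.1]},{"jaw":0,"offset":[-45,-25,4],"rot":[0,0,0]},{"jaw":0,"offset":[-45,-25,4],"rot":[0,0,0]},{"jaw":0,"offset":[-45,-25,4],"rot":[0,0,0]},{"jaw":0,"offset":[-45,-25,4],"rot":[0,0,0]}])

```text
time_s: 1.18
eef_pos: [0.3797, 0.3847, 0.2154]
eef_rot: [0.0, 0.125, 0.992, 0.0]
wrist_force: [1.1, 0.1, 0.8]
opening: 0.0
grasp_force: 0.0
```

Request:
apply_moves(moves=[{"jaw":0,"offset":[-45,-25,4],"rot":[0,0,0]},{"jaw":0,"offset":[-45,-25,4],"rot":[0,0,0]},{"jaw":0,"offset":[-45,-25,4],"rot":[0,0,0]},{"jaw":0,"offset":[-45,-22,4],"rot":[0,0,0]},{"jaw":0,"offset":[-45,-22,2],"rot":[0,0,0]}])

```text
time_s: 1.8
eef_pos: [0.5681, 0.2134, 0.1972]
eef_rot: [0.0, 0.125, 0.992, 0.0]
wrist_force: [0.5, 1.0, 0.2]
opening: -0.002
grasp_force: 0.0
```

```bash
cat >> h.py <<'E'
ex=np.array([.968,-.247]); ey=np.array([.247,.968]); O=np.array([.6465,-.0645])
def st():
    s=ctrl.get_obs(); r=s["eef_pos"][:2]-O; f=s["wrist_force"]
    print("t",round(s["time_s"],2),"cab",np.round([r@ex,r@ey,s["eef_pos"][2]],4),"rot",np.round(s["eef_rot"],3),"f",np.round([f[:2]@ex,f[:2]@ey,f[2]],1))
E
python3 - <<'E'
from h import *
st()
p,d=ctrl.camera("scene"); cv2.imwrite("pics/d.png",cv2.resize(p[90:310,160:440,::-1],None,fx=2.5,fy=2.5))
E
```

```text
t 1.8 cab [-0.1445  0.2497  0.1972] rot [0.    0.125 0.992 0.   ] f [0.3 1.1 0.2]
```

View pics/d.png

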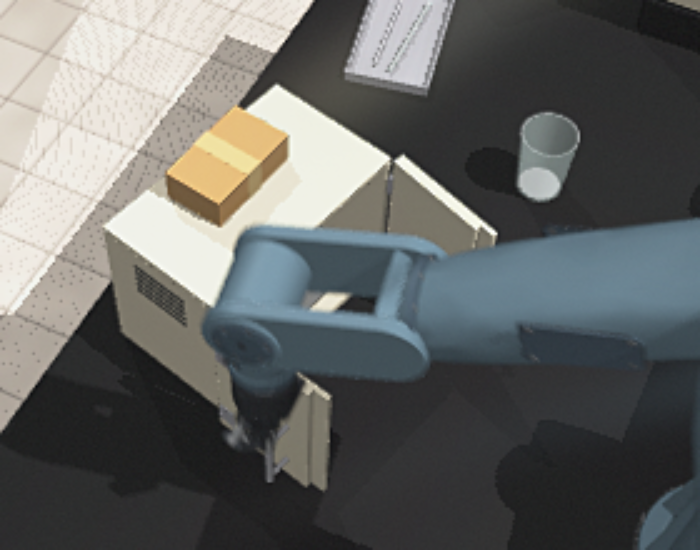

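Request:
apply_moves(moves=[{"jaw":0,"offset":[7,-44,0],"rot":[0,0,0]},{"jaw":0,"offset":[-5,-17,0],"rot":[0,0,0]},{"jaw":0,"offset":[-5,-17,0],"rot":[0,0,0]},{"jaw":0,"offset":[-2,-17,0],"rot":[0,0,0]},{"jaw":0,"offset":[-2,-18,0],"rot":[0,0,0]}])

```text
time_s: 2.48
eef_pos: [0.5459, 0.1029, 0.1975]
eef_rot: [0.0, 0.125, 0.992, 0.0]
wrist_force: [-0.2, 1.9, 1.8]
opening: -0.001
grasp_force: 0.0
```

Request:
apply_moves(moves=[{"jaw":0,"offset":[-6,-17,0],"rot":[0,0,0]},{"jaw":0,"offset":[-8,-17,0],"rot":[0,0,0]},{"jaw":0,"offset":[-11,-15,0],"rot":[0,0,0]},{"jaw":0,"offset":[-12,-15,0],"rot":[0,0,0]},{"jaw":0,"offset":[-15,-11,0],"rot":[0,0,0]}])

```text
time_s: 3.1
eef_pos: [0.5779, 0.0166, 0.1969]
eef_rot: [-0.0, 0.125, 0.992, 0.0]
wrist_force: [-0.4, 1.6, 0.1]
opening: -0.001
grasp_force: 0.0
```

```bash
python3 -c "
from h import *
st()"
```

```text
t 3.1 cab [-0.0865  0.0616  0.1969] rot [-0.     0.125  0.992  0.   ] f [-0.8  1.5  0.1]
```

Request:
apply_moves(moves=[{"jaw":0,"offset":[-16,-10,0],"rot":[0,0,0]},{"jaw":0,"offset":[-15,-7,0],"rot":[0,0,0]},{"jaw":0,"offset":[-15,-6,0],"rot":[0,0,0]},{"jaw":0,"offset":[-6,0,0],"rot":[0,0,0]},{"jaw":0,"offset":[0,0,0],"rot":[0,0,0]}])

```text
time_s: 3.72
eef_pos: [0.622, -0.0173, 0.1969]
eef_rot: [-0.001, 0.125, 0.992, -0.0]
wrist_force: [-2.3, -0.6, -0.3]
opening: -0.001
grasp_force: 0.0
```

```bash
python3 - <<'E'
from h import *
st()
p,d=ctrl.camera("wrist"); cv2.imwrite("pics/e.png",p[:,:,::-1])
E
```

```text
t 3.73 cab [-0.0353  0.0396  0.1969] rot [-0.001  0.125  0.992 -0.   ] f [-2.1 -1.1 -0.3]
```

View pics/e.png

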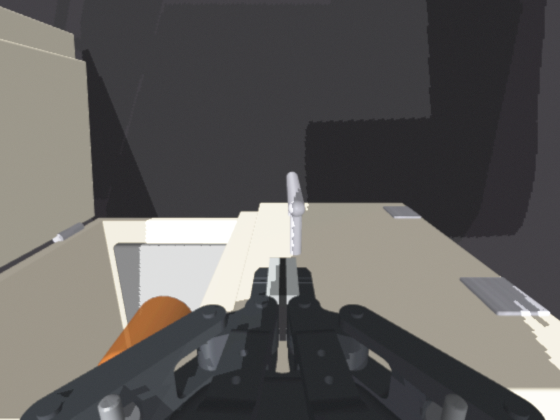

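The wrist view shows the left door almost shut, with the fingers at (283,290) against it and the right door still open at left. I'll press it home in small steps.

Request:
apply_moves(moves=[{"jaw":0,"offset":[-2,0,0],"rot":[0,0,0]},{"jaw":0,"offset":[-2,0,0],"rot":[0,0,0]},{"jaw":0,"offset":[0,0,0],"rot":[0,0,0]},{"jaw":0,"offset":[0,0,0],"rot":[0,0,0]},{"jaw":0,"offset":[0,0,0],"rot":[0,0,0]}])

```text
time_s: 4.4
eef_pos: [0.6221, -0.0168, 0.1967]
eef_rot: [-0.005, 0.125, 0.992, 0.0]
wrist_force: [-19.0, 3.3, 6.0]
opening: 0.001
grasp_force: 0.0
```

Request:
apply_moves(moves=[{"jaw":0,"offset":[40,0,0],"rot":[0,0,0]},{"jaw":0,"offset":[30,0,-55],"rot":[0,0,0]},{"jaw":0,"offset":[20,-20,-50],"rot":[0,0,0]},{"jaw":0,"offset":[20,-60,0],"rot":[0,0,0]},{"jaw":0,"offset":[0,-60,0],"rot":[0,0,0]}])

```text
time_s: 5.03
eef_pos: [0.485, -0.1264, 0.3041]
eef_rot: [0.002, 0.124, 0.992, -0.001]
wrist_force: [1.2, -0.2, -0.5]
opening: -0.001
grasp_force: 0.0
```

Request:
apply_moves(moves=[{"jaw":0,"offset":[0,-60,0],"rot":[0,0,0]},{"jaw":0,"offset":[0,-60,0],"rot":[0,0,0]},{"jaw":0,"offset":[0,-24,0],"rot":[0,0,0]},{"jaw":0,"offset":[0,0,55],"rot":[0,0,0]},{"jaw":0,"offset":[0,0,50],"rot":[0,0,0]}])

```text
time_s: 5.65
eef_pos: [0.4499, -0.2664, 0.1968]
eef_rot: [0.002, 0.126, 0.992, -0.001]
wrist_force: [0.5, -0.0, -0.3]
opening: 0.002
grasp_force: 0.0
```

```bash
python3 - <<'E'
from h import *
st()
p,d,X=cloud("scene"); q,d2,X2=cloud("top")
cv2.imwrite("pics/f.png",np.hstack([cv2.resize(p[90:310,160:400,::-1],(400,366)),cv2.resize(q[90:280,190:390,::-1],(385,366))]))
for A,D in((X,d),(X2,d2)):
    Y=A[(D>0)]; c=np.c_[(Y[:,:2]-O)@ex,(Y[:,:2]-O)@ey]
    m=(abs(Y[:,2]-.256)<.008)&(c[:,0]<-.003)&(c[:,0]>-.06)&(c[:,1]>-.02)&(c[:,1]<.18)
    c=c[m]; print(m.sum())
    for a in np.arange(-.02,.18,.025):
        k=(c[:,1]>=a)&(c[:,1]<a+.025)
        if k.any(): print(round(a,3),k.sum(),np.round(np.percentile(c[k,0],[5,50,95]),4))
E
```

```text
t 5.65 cab [-0.1404 -0.244   0.1968] rot [ 0.002  0.126  0.992 -0.001] f [ 0.5  0.1 -0.3]
315
-0.02 14 [-0.0141 -0.0097 -0.0042]
0.005 38 [-0.023  -0.0124 -0.0036]
0.03 43 [-0.0249 -0.014  -0.0043]
0.055 42 [-0.0232 -0.0157 -0.0049]
0.08 48 [-0.0237 -0.0145 -0.0046]
0.105 44 [-0.024  -0.0167 -0.0037]
0.13 49 [-0.0244 -0.0136 -0.0041]
0.155 37 [-0.0239 -0.015  -0.005 ]
334
-0.02 13 [-0.0101 -0.0075 -0.0035]
0.005 37 [-0.0193 -0.0107 -0.0049]
0.03 52 [-0.0201 -0.0115 -0.004 ]
0.055 52 [-0.0197 -0.0125 -0.004 ]
0.08 50 [-0.0197 -0.0122 -0.004 ]
0.105 50 [-0.0198 -0.0124 -0.0044]
0.13 48 [-0.0192 -0.0125 -0.005 ]
0.155 32 [-0.0196 -0.0125 -0.0041]
```

View pics/f.png

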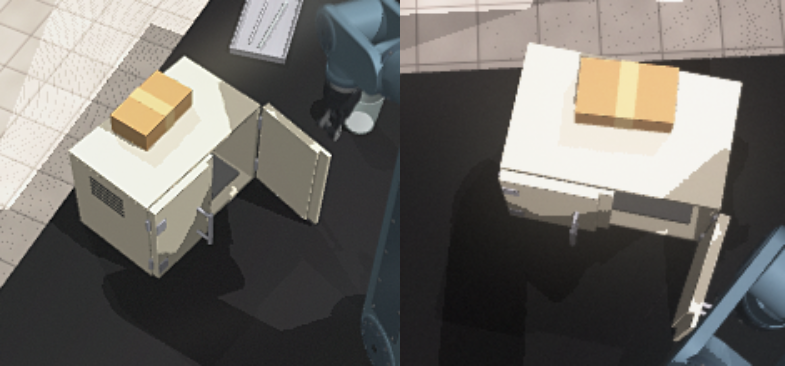

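The left door is flush and home: its front face sits at -0.0195 along the whole width. Now I'll shut the right door.

Request:
apply_moves(moves=[{"jaw":0,"offset":[0,45,0],"rot":[0,0,0]},{"jaw":0,"offset":[0,16,0],"rot":[0,0,0]},{"jaw":0,"offset":[0,17,0],"rot":[0,0,0]},{"jaw":0,"offset":[0,17,0],"rot":[0,0,0]},{"jaw":0,"offset":[-5,17,0],"rot":[0,0,0]}])

```text
time_s: 6.38
eef_pos: [0.4823, -0.1575, 0.1975]
eef_rot: [0.0, 0.125, 0.992, -0.0]
wrist_force: [-1.0, -2.2, 0.5]
opening: 0.001
grasp_force: 0.0
```

Request:
apply_moves(moves=[{"jaw":0,"offset":[-5,17,0],"rot":[0,0,0]},{"jaw":0,"offset":[-9,16,0],"rot":[0,0,0]},{"jaw":0,"offset":[-10,15,0],"rot":[0,0,0]},{"jaw":0,"offset":[-14,13,0],"rot":[0,0,0]},{"jaw":0,"offset":[-14,13,0],"rot":[0,0,0]}])

```text
time_s: 7.0
eef_pos: [0.5519, -0.0987, 0.1969]
eef_rot: [-0.0, 0.125, 0.992, 0.0]
wrist_force: [-1.6, -1.4, 0.6]
opening: 0.003
grasp_force: 0.0
```

Request:
apply_moves(moves=[{"jaw":0,"offset":[-12,6,0],"rot":[0,0,0]},{"jaw":0,"offset":[-11,6,0],"rot":[0,0,0]},{"jaw":0,"offset":[-12,4,0],"rot":[0,0,0]},{"jaw":0,"offset":[-10,4,0],"rot":[0,0,0]},{"jaw":0,"offset":[-3,0,0],"rot":[0,0,0]}])

```text
time_s: 7.62
eef_pos: [0.6029, -0.0918, 0.1971]
eef_rot: [-0.0, 0.125, 0.992, 0.0]
wrist_force: [-0.6, 0.9, 0.0]
opening: -0.003
grasp_force: 0.0
```

Request:
apply_moves(moves=[{"jaw":0,"offset":[-2,0,0],"rot":[0,0,0]},{"jaw":0,"offset":[-2,0,0],"rot":[0,0,0]},{"jaw":0,"offset":[0,0,0],"rot":[0,0,0]},{"jaw":0,"offset":[0,0,0],"rot":[0,0,0]},{"jaw":0,"offset":[0,0,0],"rot":[0,0,0]}])

```text
time_s: 8.25
eef_pos: [0.6028, -0.0919, 0.1965]
eef_rot: [-0.004, 0.125, 0.992, 0.001]
wrist_force: [-15.1, 4.3, 5.6]
opening: 0.002
grasp_force: 0.0
```

```bash
python3 -c "
from h import *
st()"
```

```text
t 8.25 cab [-0.0356 -0.0373  0.1965] rot [-0.004  0.125  0.992  0.001] f [-15.7   0.5   5.6]
```

Firm stop at the same depth as the left door. I'll back off and check.

Request:
apply_moves(moves=[{"jaw":0,"offset":[30,0,0],"rot":[0,0,0]},{"jaw":0,"offset":[50,0,0],"rot":[0,0,0]},{"jaw":0,"offset":[50,0,0],"rot":[0,0,0]},{"jaw":0,"offset":[0,0,0],"rot":[0,0,0]},{"jaw":0,"offset":[0,0,0],"rot":[0,0,0]}])

```text
time_s: 8.88
eef_pos: [0.4813, -0.0612, 0.1982]
eef_rot: [0.001, 0.125, 0.992, -0.0]
wrist_force: [-0.2, -1.4, -0.1]
opening: 0.0
grasp_force: 0.0
```

```bash
python3 - <<'E'
from h import *
st()
q,d2,X2=cloud("top"); p,_=ctrl.camera("scene")
cv2.imwrite("pics/g.png",np.hstack([cv2.resize(p[90:310,160:400,::-1],(400,366)),cv2.resize(q[90:280,190:390,::-1],(385,366))]))
Y=X2[d2>0]; c=np.c_[(Y[:,:2]-O)@ex,(Y[:,:2]-O)@ey]
m=(abs(Y[:,2]-.256)<.008)&(c[:,0]<-.003)&(c[:,0]>-.06)&(abs(c[:,1])<.18); c=c[m]
for a in np.arange(-.175,.17,.025):
    k=(c[:,1]>=a)&(c[:,1]<a+.025)
    if k.any(): print(round(a,3),k.sum(),np.round(np.percentile(c[k,0],[5,95]),4))
E
```

```text
t 8.88 cab [-0.1607 -0.0376  0.1982] rot [ 0.001  0.125  0.992 -0.   ] f [ 0.2 -1.4 -0.1]
-0.175 38 [-0.0202 -0.0041]
-0.15 53 [-0.0201 -0.0045]
-0.125 53 [-0.0196 -0.004 ]
-0.1 55 [-0.0203 -0.004 ]
-0.075 49 [-0.0202 -0.0055]
-0.05 54 [-0.0198 -0.0039]
-0.025 49 [-0.0202 -0.0042]
-0.0 50 [-0.0201 -0.0042]
0.025 54 [-0.02   -0.0036]
0.05 50 [-0.0198 -0.0039]
0.075 54 [-0.02   -0.0038]
0.1 51 [-0.0199 -0.0038]
0.125 51 [-0.0198 -0.0044]
0.15 43 [-0.0194 -0.0038]
```

View pics/g.png

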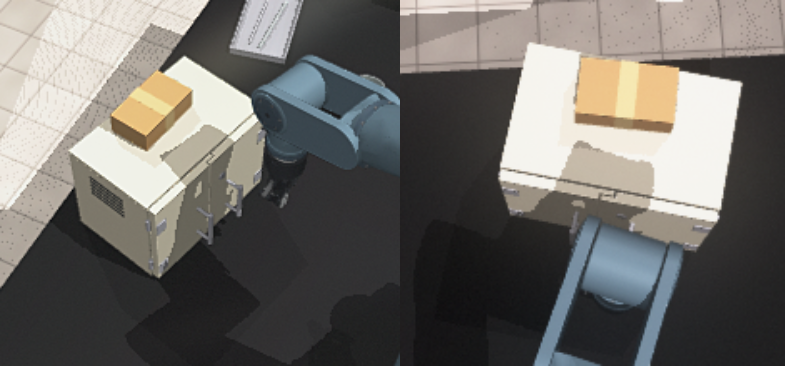

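Both doors are shut flush at -0.020 across the full width, the carton hasn't moved, and the tool is clear.

```bash
python3 -c "
from bench import ctrl
print(ctrl.hand_in())"
```

```text
the job is handed in; nothing more can be done
None
```

I shut the rebated (left) door home first, then the flanged (right) door over it; the last depth check put both front faces flush at about -0.020 m across the full width, the arm was clear, and the job is handed in (no verdict was returned).

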